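# Load a roller into the printer fitting jig

### The job

With the fingertips, slowly push the plain straight black roller from the foot of its lane up the slope of the two-lane jig until it drops into the nest against the stop at the top, then leave it there and move clear. Stay behind it all the way, so that it never runs loose or rolls back on the slope; do not lift it. Leave the waisted bobbin in the other lane and the small parts beside the jig where they are.

Things in the scene. Friction and masses are not known exactly. Their poses are not given: they have to be found in the camera images.
- jig: Fixed aluminium jig, 262 x 150 mm, two lanes parted by dark 6 mm curbs, 10 mm high. Origin: mid-width, on the table. x: along the lanes, foot to stop; z up. Lane centres at y = -36 and +36 mm, 66 mm wide. Level landing x = -135 to -45 mm, height 12 mm (3 mm lip on its first 5 mm); 10 degree slope to x = 75 mm, height 33 mm; 4 mm step down to nest floor; stop face at x = 113 mm, its top 62 mm high.
- roller: To be pushed: plain straight black cylinder, 44 mm diameter, 60 mm long, about 150 g, slick plastic, lying across either lane on the landing. Origin: its centre; y along its axis, x and z turn as it rolls. Rolls freely: left on the slope it runs back. Past the step at jig x = 75 mm it drops into the nest and stays, axis at jig x = 88 to 91 mm, 51 mm above the table.
- slope: The sloping plate of the jig (part of it). Origin: mid-width on the foot line, on the running surface; x up the slope (122 mm long), y across, z square to the surface.
- bobbin: Not to be moved: black bobbin lying in the other lane, also 44 mm diameter and 60 mm long, but waisted: two 10 mm wide flanges with a 26 mm thick core between them. Origin: its centre, on the axis.
- motor: Bystander: stepper motor, 42 mm square, 60 mm high with shaft, standing beside the jig. Origin: centre of its underside.
- spare: Bystander: short black roller standing on end beside the jig, 32 mm diameter, 50 mm high. Origin: centre of its underside.
- bearing: Bystander: flat steel ball bearing lying beside the jig, 32 mm diameter, 10 mm high. Origin: centre of its underside.
There are look-alikes about, which are no part of the job. Leave any blue or red look-alike of the roller alone.

How it is judged:
By the outcome, as a careful person would: the job done as asked, in the order asked, and still so for the second after the job is handed in, with the robot touching nothing.
It also fails if it takes over 37 s, if anything falls off the work surface, if the arm or the gripper's body presses on something with over 40 N, if the wrist force passes 120 N, or if a joint passes its speed limit or range.

### The arm

A 6-joint arm with a two-finger parallel gripper is mounted at the origin on the work surface. World frame = base frame: x ahead of the robot, y to its left, z up, the work surface at z = 0. Lengths are in mm, angles in rad, forces in N, time in s.
With the tool pointing down it reaches from about 300 to 775 mm from the base axis. Payload 14.6 kg.
Tool frame: the origin (TCP) lies between the finger pads; the fingertips stand ahead of it and the grasp point (between the pads) lies 8 mm behind it (robot.tips_ahead is the z of the fingertips in the tool frame, in mm); z points along the fingers, y is the line along which they close (so a half turn about z gives the same grasp; the last joint's range is limited). The gripper opens to 94 mm and grips with 3 to 60 N. Pads are 16 mm wide; open, the fingers measure 119 mm over their backs; the gripper's body (75 mm by 177 mm) begins 78 mm behind the grasp point.
Start: joints at [1.17, 0.3, 1.521, -0, 1.321, -0.067], TCP at [180.197, 519.633, 216.446] pointing down, gripper open.
Joint ranges: [-3.03, 3.03], [-0.79, 2.21], [0.23, 2.52], [-1.04, 4.18], [0, 3.07], [-2.55, 2.55]. Speed limits (rad/s): [2.22, 2.22, 2.57, 3.14, 3.14, 3.14].

### API

Orientations are given as a unit quaternion [x, y, z, w].
In Python, from cell import robot gives the robot as it stands. The module is installed in compiled form; this text tells all that it offers.
- The arm moves only by the tool carry_out, never from a script. Its argument "deltas" is a list of rows, each an object of numbers: "tx", "ty", "tz": the shift along the tool's x, y, z in cm; "ax", "ay", "az": the turn, a rotation vector about the tool's x, y, z in degrees; "jaw": the finger opening in cm, from 0 to 9.4. A call has 1 to 12 rows; each row is the pose to reach, as a shift and turn from the pose commanded when the call began, along the tool's axes at that moment; what a row does not reach only later rows make up. A row lasts 1/12 s, in which the tool goes at most 41.7 mm and 7.16 degrees, less where a joint would pass 70% of its speed; a pose out of reach is approached as far as the arm can. A call with a gripper value outside its range is refused whole. The fingers move at their own pace and stop on an object; "force" is the grip in N (left out, the last holds). Time passes only in rows, so rows that repeat a pose let the fingers close. It gives the time, the measured TCP pose, the force, the opening and the grip force at its end, in the units of the state.
- robot.read_state(): the state, without advancing time (a new reading comes with each control period).
- robot.grab_frame(name): name is "side" or "top"; returns the picture (400x640x3 uint8, red, green, blue); there is no depth.
- robot.camera_info(name): a dict with "camera_matrix" (3x3 intrinsics, pixels), "world_from_camera" (4x4, takes a point from camera to world coordinates). Camera axes: x right, y down, z forward; pixel columns grow to the right and rows downward; lengths in mm; the calibration is good to about 2 mm. A picture is of the moment at which its call begins. camera_info takes no time and is no camera call.
- robot.hand_in(): hands the job in; it is judged then, once.
Trained networks look in the newest picture that a camera, given by its name, has taken for a name from the list of things; names that differ only in an ending like _2 or _b are one class to them, and where a whole thing is asked for, a point or a joint stands for the part that bears it (a point fixed in the world has none). Each returns a list of dicts, best first, with "p" (0 to 1); they miss things now and then, are a little off and sometimes report something else, mostly with a low value. They report only what shows in the picture. A call takes as long as a camera call. They do not tell look-alikes from the thing itself.
- robot.silhouettes(camera, label): "mask" (400x640 bool, what is visible of it) and "centre" ([column, row] in pixels, amid what is visible of it).
- robot.mark_of(camera, label): "centre" ([column, row] in pixels: a listed point, or the origin of a listed thing).
The state is a dict: "time": time; "joints": joint angles; "qvel": joint speeds; "tau": joint torques, N m; "ee_pos": TCP position; "ee_rot": TCP orientation; "wrist_force": force on the tool from outside, world axes, zero at the start; "torque": the same for the moment, N m; "gripper_width": opening from 0.0 (shut) to 1.0 (fully open); "grasp_force": force on a finger pad.
Only numpy, scipy, OpenCV 4.12 (cv2) and the standard library are available. Lean on these libraries where they do the work, as an engineer would, in place of code of your own. Each camera call takes 0.05 s, during which the arm holds its last target. There are 200 camera calls.

## Working session

There is one attempt and no reset: what is moved stays moved. The work goes in short steps, Python scripts to look and compute and a tool call to move; the robot and the scene stay as the last step left them, time stands still between calls to the robot, and variables do not carry over. Pictures are saved under pics/ and viewed, at most 10 in all, crops included, and the job is handed in when it is done.

Besides the shell and the picture viewer there is one more tool, called after ">>>" as name(argument=value, ...), one argument or row to a line, values as JSON. carry_out: Moves the arm, as the interface text tells. Its arguments: {"type":"object","properties":{"deltas":{"type":"array","items":{"type":"object","properties":{"tx":{"type":"number"},"ty":{"type":"number"},"tz":{"type":"number"},"ax":{"type":"number"},"ay":{"type":"number"},"az":{"type":"number"},"jaw":{"type":"number"}}}},"force":{"type":"number"}},"required":["deltas"]}

```bash
mkdir -p pics
cat > h.py <<'E'
import numpy as np, cv2
from cell import robot
def cam(n):
    c=robot.camera_info(n); return np.array(c["camera_matrix"],float),np.array(c["world_from_camera"],float)
def at_z(n,px,z):
    K,T=cam(n); d=T[:3,:3]@np.linalg.inv(K)@np.array([px[0],px[1],1.]); o=T[:3,3]
    return o+d*(z-o[2])/d[2]
def proj(n,P):
    K,T=cam(n); P=np.atleast_2d(P); c=(P-T[:3,3])@T[:3,:3]; p=c@K.T; return p[:,:2]/p[:,2:]
def save(n,f): 
    im=robot.grab_frame(n); cv2.imwrite(f"pics/{f}.png",im[:,:,::-1]); return im
E
python3 - <<'E'
from h import *
a=save("top","top0"); b=save("side","side0")
cv2.imwrite("pics/both.png",cv2.resize(np.vstack([a,b])[:,:,::-1],(480,600)))
for c in ("top","side"):
    K,T=cam(c); print(c,T[:3,3].round(),T[:3,2].round(2),K[0,0])
    for l in ("jig","roller","slope","bobbin","spare"):
        print(l,[(np.round(d["centre"],1).tolist(),round(d["p"],2)) for d in robot.mark_of(c,l)[:4]])
print(robot.read_state()); print(robot.tips_ahead)
E
```

```text
top [415. -86. 940.] [ 0.12  0.02 -0.99] 387.2534945018869
jig [([334.2, 194.3], 0.73)]
roller [([357.4, 182.7], 0.87), ([429.2, 203.0], 0.81), ([401.3, 259.3], 0.79), ([387.5, 134.0], 0.77)]
slope [([347.8, 198.1], 0.58)]
bobbin [([363.9, 209.9], 0.9)]
spare [([342.1, 247.0], 0.67)]
side [494. 637. 472.] [ 0.08 -0.87 -0.49] 451.89782030364734
jig [([328.0, 197.3], 0.55)]
roller [([309.2, 171.9], 0.87), ([277.0, 185.0], 0.8), ([358.4, 169.9], 0.78), ([329.6, 196.0], 0.75)]
slope [([341.9, 209.2], 0.59), ([405.9, 227.3], 0.29)]
bobbin [([364.8, 197.4], 0.7)]
spare [([405.1, 226.4], 0.98)]
{'time': 0.6, 'joints': array([ 1.17036669e+00,  2.99846684e-01,  1.52103704e+00, -1.41652328e-05,
        1.32065313e+00, -6.66061134e-02]), 'qvel': array([ 7.01762330e-04,  8.81163638e-04, -1.72413534e-03,  5.55248924e-05,
       -2.16884821e-03,  6.56348671e-04]), 'tau': array([-1.76692123e-03, -5.31468558e+01, -3.52835691e+01,  7.08548469e-02,
        2.12942826e-02, -2.48671603e-05]), 'ee_pos': array([180.21618278, 519.62308736, 216.45915593]), 'ee_rot': array([1.66136095e-01, 9.86102833e-01, 2.55548346e-05, 1.31320819e-05]), 'wrist_force': array([-0.19177543, -0.7046372 ,  0.27336572]), 'torque': array([-0.00860686,  0.03056054, -0.04748041]), 'grasp_force': 0.0, 'gripper_width': 0.9997179060707907}
11.0
```

View pics/top0.png

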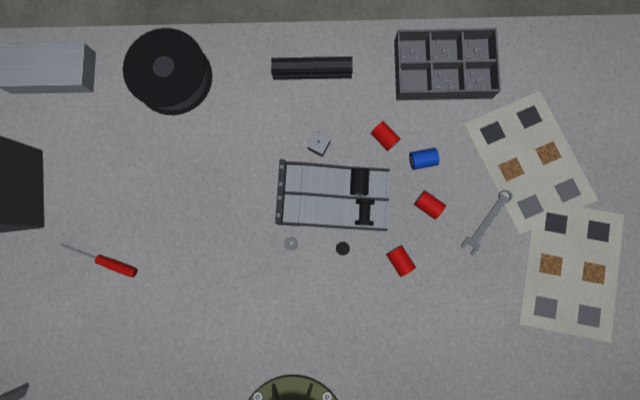

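View pics/side0.png

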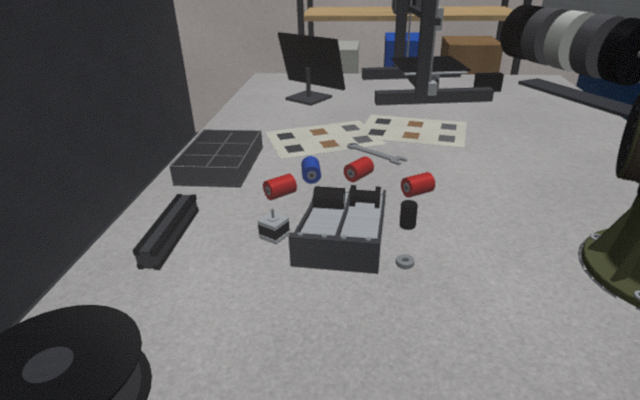

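The top view shows the jig with its foot at the right (col ~388) and its stop at the left (~280). Two black pieces lie on the landing: a plain one at (360,181) in the upper lane and a waisted one at (365,211) in the lower lane. The red and blue rollers are look-alikes. So the plain black one at (360,181) is the target. The side view shows the same pair at (329,196) and (365,197). I'll confirm this in a crop and fit the jig pose.

```bash
cat > fit.py <<'E'
from h import *
from scipy.optimize import minimize
a=robot.grab_frame("top")
M={}
for c in ("top","side"):
    if c=="side": robot.grab_frame("side")
    M[c]=robot.silhouettes(c,"jig")[0]["mask"]
    for l in ("roller","bobbin"):
        for d in robot.silhouettes(c,l)[:5]:
            M[c]=M[c]|(d["mask"] if d["mask"][165:235,275:395].sum()>.8*d["mask"].sum() and c=="top" else False)
xs=[(-135,22),(-45,22),(75,43),(113,43),(113,62),(127,62),(127,0),(-135,0)]
B=np.array([(x,y,z) for x,z in xs for y in (-75,75)],float)
def w(p,P): 
    c,s=np.cos(p[2]),np.sin(p[2]); P=np.atleast_2d(P)
    return np.c_[p[0]+c*P[:,0]-s*P[:,1],p[1]+s*P[:,0]+c*P[:,1],P[:,2]]
def iou(p,c):
    m=np.zeros((1600,2560),np.uint8)
    h=cv2.convexHull(((proj(c,w(p,B))+.5)*4*16).astype(np.int32)); cv2.fillConvexPoly(m,h,1,shift=4)
    m=cv2.resize(m.astype(np.float32),(640,400),interpolation=cv2.INTER_AREA); t=M[c].astype(float)
    return np.minimum(m,t).sum()/np.maximum(m,t).sum()
x0=at_z("top",(334.2,194.3),20); p0=np.array([x0[0],x0[1],np.pi/2])
for cs in (("top",),("side",),("top","side")):
    f=lambda p:-sum(iou(p,c) for c in cs)
    r=minimize(f,p0,method="Nelder-Mead",options=dict(initial_simplex=p0+np.array([[0,0,0],[15,0,0],[0,15,0],[0,0,.1]]),xatol=.05,fatol=1e-5))
    print(cs,r.x.round(3),r.fun)
p=r.x; np.save("jig.npy",p)
def inj(q): c,s=np.cos(p[2]),np.sin(p[2]); d=q[:2]-p[:2]; return np.round([c*d[0]+s*d[1],-s*d[0]+c*d[1]],1)
for c in ("top","side"):
    for l in ("roller","bobbin"):
        for d in robot.mark_of(c,l)[:5]:
            q=at_z(c,d["centre"],34); print(c,l,np.round(d["centre"],1),q.round(1),inj(q))
# overlay
s=6; crop=cv2.resize(a[155:240,270:400],None,fx=s,fy=s,interpolation=cv2.INTER_CUBIC)[:,:,::-1].copy()
for y0,y1 in ((3,69),(-69,-3)):
    q=(proj("top",w(p,[(-135,y0,22),(-45,y0,22),(75,y0,43),(113,y0,43),(113,y1,43),(75,y1,43),(-45,y1,22),(-135,y1,22)]))-[270,155]+.5)*s
    cv2.polylines(crop,[q.astype(int)],True,(0,255,0),1)
cv2.imwrite("pics/crop1.png",crop)
E
python3 fit.py
```

```text
('top',) [538.055 -96.011   1.503] -0.9719881712595895
('side',) [535.5   -94.541   1.504] -0.8028472107267008
('top', 'side') [536.165 -95.7     1.506] -1.7654266950962008
top roller [401.1 259.3] [ 386.4 -254.    34. ] [-167.7  139.2]
top roller [428.4 203.1] [ 515.8 -322.1   34. ] [-227.2    5.6]
top roller [388.8 132.4] [ 687.5 -235.1   34. ] [-129.3 -160.1]
top roller [358.1 181.2] [ 569.9 -159.1   34. ] [-61.1 -37.8]
top roller [423.7 157.7] [ 624.3 -315.7   34. ] [-213.8 -102.3]
top bobbin [362.  212.3] [ 495.9 -166.7   34. ] [-73.4  35.5]
top bobbin [341.6 247.9] [ 413.6 -117.6   34. ] [-29.8 120.9]
side roller [311.1 170.3] [ 617.4 -285.4   34. ] [-184.1  -93.4]
side roller [276.7 183.2] [ 683.7 -216.8   34. ] [-111.3 -155.1]
side roller [358.  169.4] [ 511.5 -296.2   34. ] [-201.7   11.6]
side roller [330.3 196.6] [ 563.9 -163.7   34. ] [-66.1 -32.1]
side roller [419.4 181.3] [ 378.5 -243.6   34. ] [-157.8  147.7]
side bobbin [366.1 196.2] [ 491.7 -169.8   34. ] [-76.8  39.6]
```

View pics/crop1.png

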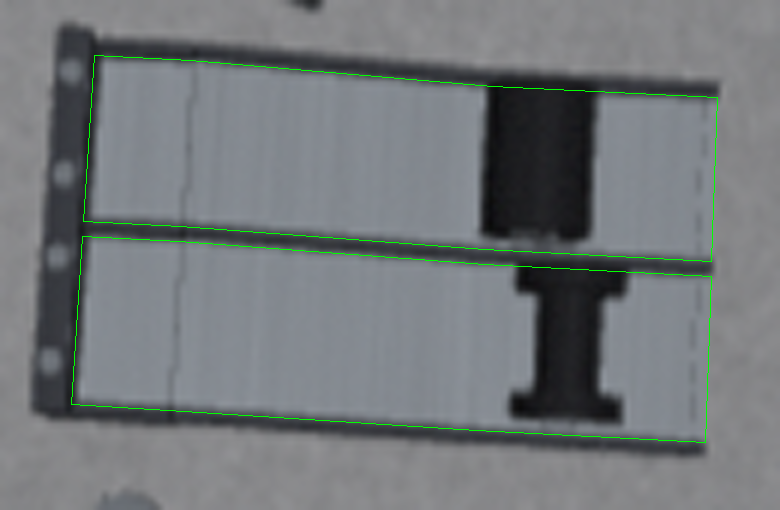

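The crop confirms it: the upper piece is a plain cylinder with its axis at about jig (-63,-36), and the lower one is the waisted bobbin. The jig fit lines up with the curbs. I'm moving above the landing behind the roller, with tool x along jig x and the fingers 25 mm apart.

>>> carry_out(
  deltas=[
    {"tx":-60.2,"ty":-55.9,"tz":6.6,"az":74.6,"jaw":2.5},
    {"tx":-60.2,"ty":-55.9,"tz":6.6,"az":74.6,"jaw":2.5},
    {"tx":-60.2,"ty":-55.9,"tz":6.6,"az":74.6,"jaw":2.5},
    {"tx":-60.2,"ty":-55.9,"tz":6.6,"az":74.6,"jaw":2.5},
    {"tx":-60.2,"ty":-55.9,"tz":6.6,"az":74.6,"jaw":2.5},
    {"tx":-60.2,"ty":-55.9,"tz":6.6,"az":74.6,"jaw":2.5},
    {"tx":-60.2,"ty":-55.9,"tz":6.6,"az":74.6,"jaw":2.5},
    {"tx":-60.2,"ty":-55.9,"tz":6.6,"az":74.6,"jaw":2.5},
    {"tx":-60.2,"ty":-55.9,"tz":6.6,"az":74.6,"jaw":2.5},
    {"tx":-60.2,"ty":-55.9,"tz":6.6,"az":74.6,"jaw":2.5},
    {"tx":-60.2,"ty":-55.9,"tz":6.6,"az":74.6,"jaw":2.5},
    {"tx":-60.2,"ty":-55.9,"tz":6.6,"az":74.6,"jaw":2.5},
  ],
)

```text
schema error: expected keys tx, ty, tz, ax, ay, az, jaw
```

```bash
cat > go.py <<'E'
import sys
from h import *
from scipy.spatial.transform import Rotation as R
# target in jig frame: x y z
J=(537,-95.7,1.505)
def rep(t=None):
    s=robot.read_state(); r=R.from_quat(s["ee_rot"]); p=s["ee_pos"]; c,n=np.cos(J[2]),np.sin(J[2])
    A=np.array([[c,n,0],[n,-c,0],[0,0,-1]]).T  # tool axes: x=jig x, y=-jig y, z down
    d=p[:2]-J[:2]; print("t",round(s["time"],2),"jig",np.round([c*d[0]+n*d[1],-n*d[0]+c*d[1],p[2]],1),"F",np.round(s["wrist_force"],1),"w",round(s["gripper_width"]*94,1),"q",s["joints"].round(2))
    if t:
        T=np.array([J[0]+c*t[0]-n*t[1],J[1]+n*t[0]+c*t[1],t[2]])
        print("cm",(r.inv().apply(T-p)/10).round(2),"deg",np.degrees((r.inv()*R.from_matrix(A.T if 0 else A)).as_rotvec()).round(2))
rep([float(v) for v in sys.argv[1:4]] if len(sys.argv)>3 else None)
E
python3 go.py -108 -36 150
```

```text
t 1.2 jig [590.6 396.5 216.5] F [ 0.8  0.5 -0.6] w 93.9 q [ 1.17  0.3   1.52  0.    1.32 -0.07]
cm [-60.21 -55.91   6.64] deg [-0.   -0.   74.64]
```

>>> carry_out(
  deltas=[
    {"tx":-60.2,"ty":-55.9,"tz":6.6,"ax":0,"ay":0,"az":74.6,"jaw":2.5},
    {"tx":-60.2,"ty":-55.9,"tz":6.6,"ax":0,"ay":0,"az":74.6,"jaw":2.5},
    {"tx":-60.2,"ty":-55.9,"tz":6.6,"ax":0,"ay":0,"az":74.6,"jaw":2.5},
    {"tx":-60.2,"ty":-55.9,"tz":6.6,"ax":0,"ay":0,"az":74.6,"jaw":2.5},
    {"tx":-60.2,"ty":-55.9,"tz":6.6,"ax":0,"ay":0,"az":74.6,"jaw":2.5},
    {"tx":-60.2,"ty":-55.9,"tz":6.6,"ax":0,"ay":0,"az":74.6,"jaw":2.5},
    {"tx":-60.2,"ty":-55.9,"tz":6.6,"ax":0,"ay":0,"az":74.6,"jaw":2.5},
    {"tx":-60.2,"ty":-55.9,"tz":6.6,"ax":0,"ay":0,"az":74.6,"jaw":2.5},
    {"tx":-60.2,"ty":-55.9,"tz":6.6,"ax":0,"ay":0,"az":74.6,"jaw":2.5},
    {"tx":-60.2,"ty":-55.9,"tz":6.6,"ax":0,"ay":0,"az":74.6,"jaw":2.5},
    {"tx":-60.2,"ty":-55.9,"tz":6.6,"ax":0,"ay":0,"az":74.6,"jaw":2.5},
    {"tx":-60.2,"ty":-55.9,"tz":6.6,"ax":0,"ay":0,"az":74.6,"jaw":2.5},
  ],
)

```text
time: 2.2
ee_pos: [414.7, 77.5, 176.6]
ee_rot: [0.731, 0.682, 0.0, 0.0]
wrist_force: [0.9, 1.1, 0.4]
gripper_width: 0.27
grasp_force: 0.0
```

```bash
python3 go.py -108 -36 150
```

```text
t 2.2 jig [164.8 133.4 176.6] F [0.9 1.1 0.4] w 25.4 q [0.1  0.05 1.91 0.   1.18 0.17]
cm [-27.23  17.02   2.67] deg [ 0.05 -0.01 -0.18]
```

>>> carry_out(
  deltas=[
    {"tx":-27.2,"ty":17.0,"tz":2.7,"ax":0,"ay":0,"az":0,"jaw":2.5},
    {"tx":-27.2,"ty":17.0,"tz":2.7,"ax":0,"ay":0,"az":0,"jaw":2.5},
    {"tx":-27.2,"ty":17.0,"tz":2.7,"ax":0,"ay":0,"az":0,"jaw":2.5},
    {"tx":-27.2,"ty":17.0,"tz":2.7,"ax":0,"ay":0,"az":0,"jaw":2.5},
    {"tx":-27.2,"ty":17.0,"tz":2.7,"ax":0,"ay":0,"az":0,"jaw":2.5},
    {"tx":-27.2,"ty":17.0,"tz":2.7,"ax":0,"ay":0,"az":0,"jaw":2.5},
    {"tx":-27.2,"ty":17.0,"tz":2.7,"ax":0,"ay":0,"az":0,"jaw":2.5},
    {"tx":-27.2,"ty":17.0,"tz":2.7,"ax":0,"ay":0,"az":0,"jaw":2.5},
    {"tx":-27.2,"ty":17.0,"tz":2.7,"ax":0,"ay":0,"az":0,"jaw":2.5},
    {"tx":-27.2,"ty":17.0,"tz":2.7,"ax":0,"ay":0,"az":0,"jaw":2.5},
    {"tx":-27.2,"ty":17.0,"tz":2.7,"ax":0,"ay":0,"az":0,"jaw":2.5},
    {"tx":-27.2,"ty":17.0,"tz":2.7,"ax":0,"ay":0,"az":0,"jaw":2.5},
  ],
)

```text
time: 3.2
ee_pos: [566.0, -201.9, 149.7]
ee_rot: [0.729, 0.684, 0.0, 0.0]
wrist_force: [0.2, -0.1, -0.4]
gripper_width: 0.266
grasp_force: 0.0
```

```bash
python3 go.py -108 -36 35; python3 -c "
from h import *
save('side','side1')"
```

```text
t 3.2 jig [-104.1  -35.9  149.7] F [ 0.2 -0.1 -0.4] w 25.0 q [-0.4   0.47  1.44  0.    1.23 -0.34]
cm [-3.900e-01  1.000e-02  1.147e+01] deg [ 0.01 -0.    0.1 ]
```

View pics/side1.png

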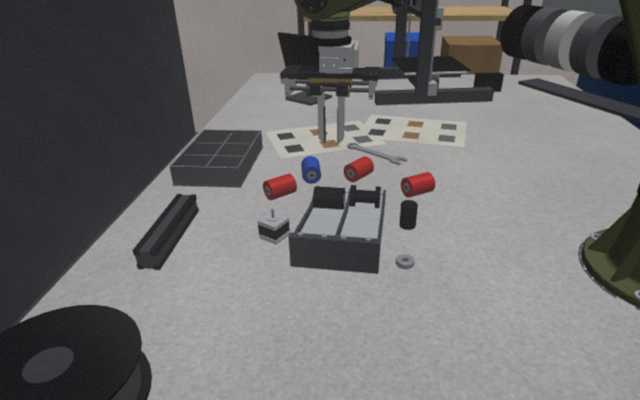

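The side view shows the tips at about (331,143), above and behind the roller, with everything else undisturbed. I'm descending.

>>> carry_out(
  deltas=[
    {"tx":-0.4,"ty":0,"tz":2,"ax":0,"ay":0,"az":0,"jaw":2.5},
    {"tx":-0.4,"ty":0,"tz":4,"ax":0,"ay":0,"az":0,"jaw":2.5},
    {"tx":-0.4,"ty":0,"tz":6,"ax":0,"ay":0,"az":0,"jaw":2.5},
    {"tx":-0.4,"ty":0,"tz":7.5,"ax":0,"ay":0,"az":0,"jaw":2.5},
    {"tx":-0.4,"ty":0,"tz":8,"ax":0,"ay":0,"az":0,"jaw":2.5},
    {"tx":-0.4,"ty":0,"tz":8,"ax":0,"ay":0,"az":0,"jaw":2.5},
    {"tx":-0.4,"ty":0,"tz":8,"ax":0,"ay":0,"az":0,"jaw":2.5},
  ],
)

```text
time: 3.83
ee_pos: [566.2, -206.6, 70.4]
ee_rot: [0.73, 0.684, 0.0, 0.0]
wrist_force: [0.2, 0.0, 0.8]
gripper_width: 0.266
grasp_force: 0.0
```

```bash
python3 go.py -108 -36 35; python3 -c "
from h import *
a=save('top','top2')[155:240,270:400]; b=save('side','side2')[90:230,240:440]
o=np.vstack([cv2.resize(a,(459,300),interpolation=2),cv2.resize(b,(459,300),interpolation=2)])
cv2.imwrite('pics/c2.png',o[:,:,::-1])"
```

```text
t 3.83 jig [-108.8  -36.5   70.4] F [0.2 0.  0.8] w 25.0 q [-0.41  0.57  1.5  -0.    1.07 -0.35]
cm [ 0.08 -0.05  3.54] deg [0.06 0.02 0.08]
```

View pics/c2.png

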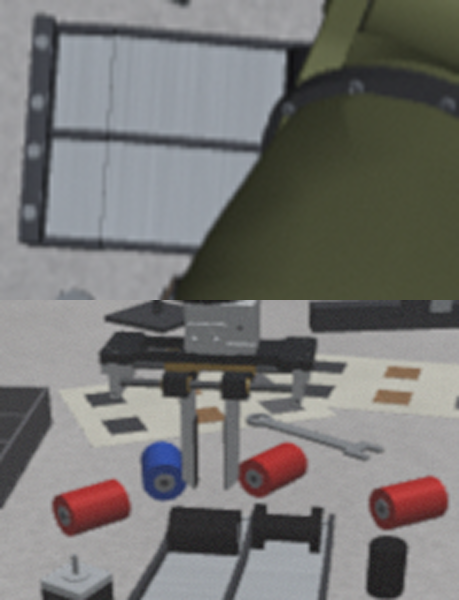

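The fingers are lined up behind the roller. I'm going down to push height, with tips about 10 mm below the axis.

>>> carry_out(
  deltas=[
    {"tx":0,"ty":0,"tz":1.2,"ax":0,"ay":0,"az":0,"jaw":2.5},
    {"tx":0,"ty":0,"tz":2.4,"ax":0,"ay":0,"az":0,"jaw":2.5},
    {"tx":0,"ty":0,"tz":3.2,"ax":0,"ay":0,"az":0,"jaw":2.5},
    {"tx":0,"ty":0,"tz":3.5,"ax":0,"ay":0,"az":0,"jaw":2.5},
    {"tx":0,"ty":0,"tz":3.5,"ax":0,"ay":0,"az":0,"jaw":2.5},
    {"tx":0,"ty":0,"tz":3.5,"ax":0,"ay":0,"az":0,"jaw":2.5},
  ],
)

```text
time: 4.43
ee_pos: [565.8, -206.9, 34.2]
ee_rot: [0.73, 0.684, -0.0, -0.0]
wrist_force: [-0.2, -0.4, -0.3]
gripper_width: 0.268
grasp_force: 0.0
```

```bash
python3 go.py -90 -36 35
```

```text
t 4.43 jig [-109.1  -36.1   34.2] F [-0.2 -0.4 -0.3] w 25.2 q [-0.41  0.62  1.52 -0.    1.01 -0.35]
cm [ 1.91 -0.01 -0.08] deg [-0.02 -0.01  0.04]
```

>>> carry_out(
  deltas=[
    {"tx":0.1,"ty":0,"tz":0,"ax":0,"ay":0,"az":0,"jaw":2.5},
    {"tx":0.25,"ty":0,"tz":0,"ax":0,"ay":0,"az":0,"jaw":2.5},
    {"tx":0.4,"ty":0,"tz":0,"ax":0,"ay":0,"az":0,"jaw":2.5},
    {"tx":0.55,"ty":0,"tz":0,"ax":0,"ay":0,"az":0,"jaw":2.5},
    {"tx":0.7,"ty":0,"tz":0,"ax":0,"ay":0,"az":0,"jaw":2.5},
    {"tx":0.85,"ty":0,"tz":0,"ax":0,"ay":0,"az":0,"jaw":2.5},
    {"tx":1.0,"ty":0,"tz":0,"ax":0,"ay":0,"az":0,"jaw":2.5},
    {"tx":1.15,"ty":0,"tz":0,"ax":0,"ay":0,"az":0,"jaw":2.5},
    {"tx":1.3,"ty":0,"tz":0,"ax":0,"ay":0,"az":0,"jaw":2.5},
    {"tx":1.45,"ty":0,"tz":0,"ax":0,"ay":0,"az":0,"jaw":2.5},
    {"tx":1.6,"ty":0,"tz":0,"ax":0,"ay":0,"az":0,"jaw":2.5},
    {"tx":1.75,"ty":0,"tz":0,"ax":0,"ay":0,"az":0,"jaw":2.5},
  ],
)

```text
time: 5.43
ee_pos: [567.0, -189.3, 34.4]
ee_rot: [0.73, 0.684, -0.0, 0.0]
wrist_force: [-1.3, 0.1, -0.0]
gripper_width: 0.269
grasp_force: 0.0
```

```bash
python3 go.py -69 -36 36.4; python3 -c "
from h import *
b=save('side','side3')[90:230,240:440]
cv2.imwrite('pics/c3.png',cv2.resize(b,(800,560),interpolation=2)[:,:,::-1])
d=robot.mark_of('side','roller');print([(at_z('side',q['centre'],34).round(),q['centre']) for q in d])"
```

```text
t 5.43 jig [-91.4 -36.1  34.4] F [-1.3  0.1 -0. ] w 25.3 q [-0.38  0.61  1.53 -0.    1.   -0.32]
cm [ 2.24 -0.01 -0.2 ] deg [0.   0.   0.04]
[(array([ 623., -289.,   34.]), [309.0, 169.6]), (array([ 563., -154.,   34.]), [330.5, 199.0]), (array([ 502., -294.,   34.]), [362.0, 169.9]), (array([ 676., -201.,   34.]), [279.1, 186.7])]
```

View pics/c3.png

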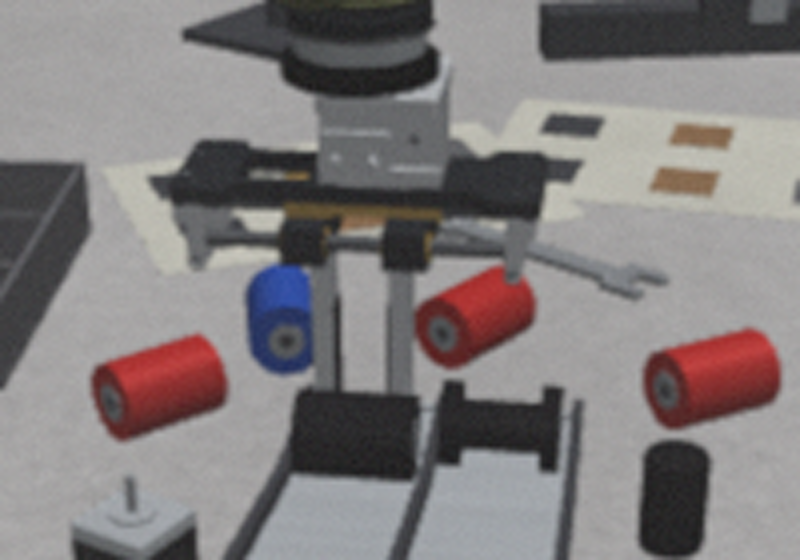

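The fingers are right behind the roller, which sits at crop (355,435), and it looks in contact. I'm continuing slowly onto the slope.

>>> carry_out(
  deltas=[
    {"tx":0.18,"ty":0,"tz":0,"ax":0,"ay":0,"az":0,"jaw":2.5},
    {"tx":0.36,"ty":0,"tz":0,"ax":0,"ay":0,"az":0,"jaw":2.5},
    {"tx":0.54,"ty":0,"tz":0,"ax":0,"ay":0,"az":0,"jaw":2.5},
    {"tx":0.72,"ty":0,"tz":0,"ax":0,"ay":0,"az":0,"jaw":2.5},
    {"tx":0.9,"ty":0,"tz":0,"ax":0,"ay":0,"az":0,"jaw":2.5},
    {"tx":1.08,"ty":0,"tz":-0.02,"ax":0,"ay":0,"az":0,"jaw":2.5},
    {"tx":1.26,"ty":0,"tz":-0.05,"ax":0,"ay":0,"az":0,"jaw":2.5},
    {"tx":1.44,"ty":0,"tz":-0.08,"ax":0,"ay":0,"az":0,"jaw":2.5},
    {"tx":1.62,"ty":0,"tz":-0.11,"ax":0,"ay":0,"az":0,"jaw":2.5},
    {"tx":1.8,"ty":0,"tz":-0.14,"ax":0,"ay":0,"az":0,"jaw":2.5},
    {"tx":1.98,"ty":0,"tz":-0.17,"ax":0,"ay":0,"az":0,"jaw":2.5},
    {"tx":2.16,"ty":0,"tz":-0.2,"ax":0,"ay":0,"az":0,"jaw":2.5},
  ],
)

```text
time: 6.53
ee_pos: [568.4, -167.7, 36.5]
ee_rot: [0.73, 0.684, 0.0, 0.0]
wrist_force: [-0.3, 0.1, -0.1]
gripper_width: 0.265
grasp_force: 0.5
```

```bash
python3 go.py -46 -36 40.8; python3 -c "
from h import *
b=save('side','side4')[90:230,240:440]
d=robot.mark_of('side','roller');print([(at_z('side',q['centre'],36).round(),q['centre']) for q in d])"
```

```text
t 6.53 jig [-69.8 -36.1  36.5] F [-0.3  0.1 -0.1] w 24.9 q [-0.35  0.59  1.55 -0.    1.   -0.28]
cm [ 2.38 -0.01 -0.43] deg [0.01 0.   0.04]
[(array([ 687., -208.,   36.]), [274.6, 184.1]), (array([ 378., -227.,   36.]), [420.4, 183.9]), (array([ 509., -292.,   36.]), [359.0, 169.5]), (array([ 614., -294.,   36.]), [312.8, 168.0]), (array([ 536., -102.,   36.]), [342.4, 211.7])]
```

```bash
python3 -c "
import cv2
b=cv2.imread('pics/side4.png')[150:250,280:420]
cv2.imwrite('pics/c4.png',cv2.resize(b,(800,571),interpolation=2))"
```

```text
(no output)
```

View pics/c4.png

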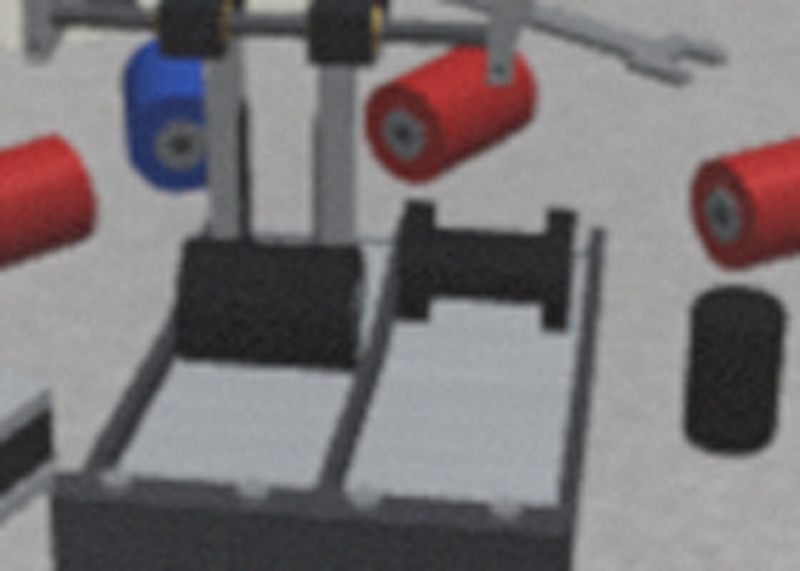

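The roller is at crop (268,300), moved onto the foot of the slope and tight ahead of the fingers. The bobbin hasn't moved. I'm continuing up.

>>> carry_out(
  deltas=[
    {"tx":0.18,"ty":0,"tz":-0.03,"ax":0,"ay":0,"az":0,"jaw":2.5},
    {"tx":0.37,"ty":0,"tz":-0.06,"ax":0,"ay":0,"az":0,"jaw":2.5},
    {"tx":0.57,"ty":0,"tz":-0.1,"ax":0,"ay":0,"az":0,"jaw":2.5},
    {"tx":0.77,"ty":0,"tz":-0.14,"ax":0,"ay":0,"az":0,"jaw":2.5},
    {"tx":0.97,"ty":0,"tz":-0.17,"ax":0,"ay":0,"az":0,"jaw":2.5},
    {"tx":1.17,"ty":0,"tz":-0.21,"ax":0,"ay":0,"az":0,"jaw":2.5},
    {"tx":1.37,"ty":0,"tz":-0.24,"ax":0,"ay":0,"az":0,"jaw":2.5},
    {"tx":1.57,"ty":0,"tz":-0.28,"ax":0,"ay":0,"az":0,"jaw":2.5},
    {"tx":1.77,"ty":0,"tz":-0.31,"ax":0,"ay":0,"az":0,"jaw":2.5},
    {"tx":1.97,"ty":0,"tz":-0.35,"ax":0,"ay":0,"az":0,"jaw":2.5},
    {"tx":2.17,"ty":0,"tz":-0.38,"ax":0,"ay":0,"az":0,"jaw":2.5},
    {"tx":2.37,"ty":0,"tz":-0.42,"ax":0,"ay":0,"az":0,"jaw":2.5},
  ],
)

```text
time: 7.63
ee_pos: [569.9, -144.0, 40.6]
ee_rot: [0.73, 0.684, -0.0, -0.0]
wrist_force: [0.2, -1.9, -0.5]
gripper_width: 0.268
grasp_force: 0.5
```

```bash
python3 go.py -22 -36 45
cat > chk.py <<'E'
from h import *
J=(537,-95.7,1.505); c,n=np.cos(J[2]),np.sin(J[2])
s=robot.read_state(); d=s["ee_pos"][:2]-J[:2]; xt=c*d[0]+n*d[1]
im=robot.grab_frame("side"); x=xt+30; z=34.34+.1763*(x+45) if x<75 else 51
def hull(x,z): 
    t=np.linspace(0,2*np.pi,40); P=np.array([(x+22*np.cos(a),y,z+22*np.sin(a)) for a in t for y in (-66,-6)])
    return proj("side",np.c_[J[0]+c*P[:,0]-n*P[:,1],J[1]+n*P[:,0]+c*P[:,1],P[:,2]])
h=hull(x,z); print("expected box",h.min(0).round(1),h.max(0).round(1))
for q in robot.silhouettes("side","roller"):
    v=np.argwhere(q["mask"])[:,::-1]
    if 290<q["centre"][0]<360 and q["centre"][1]>180: print("seen",v.min(0),v.max(0),round(q["p"],2))
E
python3 chk.py
```

```text
t 7.63 jig [-46.  -36.1  40.6] F [ 0.2 -1.9 -0.5] w 25.2 q [-0.31  0.58  1.56 -0.    1.   -0.24]
cm [ 2.4  -0.   -0.44] deg [-0.    0.    0.05]
expected box [306.5 194. ] [341.  218.7]
seen [307 195] [342 220] 0.59
```

The roller sits exactly where it should if it's in contact. I'm continuing.

>>> carry_out(
  deltas=[
    {"tx":0.2,"ty":0,"tz":-0.03,"ax":0,"ay":0,"az":0,"jaw":2.5},
    {"tx":0.4,"ty":0,"tz":-0.07,"ax":0,"ay":0,"az":0,"jaw":2.5},
    {"tx":0.6,"ty":0,"tz":-0.11,"ax":0,"ay":0,"az":0,"jaw":2.5},
    {"tx":0.8,"ty":0,"tz":-0.14,"ax":0,"ay":0,"az":0,"jaw":2.5},
    {"tx":1.0,"ty":0,"tz":-0.18,"ax":0,"ay":0,"az":0,"jaw":2.5},
    {"tx":1.2,"ty":0,"tz":-0.21,"ax":0,"ay":0,"az":0,"jaw":2.5},
    {"tx":1.4,"ty":0,"tz":-0.25,"ax":0,"ay":0,"az":0,"jaw":2.5},
    {"tx":1.6,"ty":0,"tz":-0.28,"ax":0,"ay":0,"az":0,"jaw":2.5},
    {"tx":1.8,"ty":0,"tz":-0.32,"ax":0,"ay":0,"az":0,"jaw":2.5},
    {"tx":2.0,"ty":0,"tz":-0.35,"ax":0,"ay":0,"az":0,"jaw":2.5},
    {"tx":2.2,"ty":0,"tz":-0.39,"ax":0,"ay":0,"az":0,"jaw":2.5},
    {"tx":2.4,"ty":0,"tz":-0.42,"ax":0,"ay":0,"az":0,"jaw":2.5},
  ],
)

```text
time: 8.73
ee_pos: [571.5, -120.1, 44.9]
ee_rot: [0.73, 0.684, 0.0, 0.0]
wrist_force: [-0.2, -0.4, 1.0]
gripper_width: 0.269
grasp_force: 0.5
```

```bash
python3 go.py 2 -36 49.3; python3 chk.py
```

```text
t 8.73 jig [-22.1 -36.1  44.9] F [-0.2 -0.4  1. ] w 25.3 q [-0.27  0.57  1.57 -0.    1.   -0.2 ]
cm [ 2.41 -0.   -0.44] deg [0.   0.   0.04]
expected box [303.9 198. ] [339.4 223.4]
seen [304 200] [339 224] 0.63
```

>>> carry_out(
  deltas=[
    {"tx":0.2,"ty":0,"tz":-0.03,"ax":0,"ay":0,"az":0,"jaw":2.5},
    {"tx":0.4,"ty":0,"tz":-0.07,"ax":0,"ay":0,"az":0,"jaw":2.5},
    {"tx":0.6,"ty":0,"tz":-0.11,"ax":0,"ay":0,"az":0,"jaw":2.5},
    {"tx":0.8,"ty":0,"tz":-0.14,"ax":0,"ay":0,"az":0,"jaw":2.5},
    {"tx":1.0,"ty":0,"tz":-0.18,"ax":0,"ay":0,"az":0,"jaw":2.5},
    {"tx":1.2,"ty":0,"tz":-0.21,"ax":0,"ay":0,"az":0,"jaw":2.5},
    {"tx":1.4,"ty":0,"tz":-0.25,"ax":0,"ay":0,"az":0,"jaw":2.5},
    {"tx":1.6,"ty":0,"tz":-0.28,"ax":0,"ay":0,"az":0,"jaw":2.5},
    {"tx":1.8,"ty":0,"tz":-0.32,"ax":0,"ay":0,"az":0,"jaw":2.5},
    {"tx":2.0,"ty":0,"tz":-0.35,"ax":0,"ay":0,"az":0,"jaw":2.5},
    {"tx":2.2,"ty":0,"tz":-0.39,"ax":0,"ay":0,"az":0,"jaw":2.5},
    {"tx":2.4,"ty":0,"tz":-0.42,"ax":0,"ay":0,"az":0,"jaw":2.5},
  ],
)

```text
time: 9.83
ee_pos: [573.1, -96.1, 49.1]
ee_rot: [0.73, 0.684, 0.0, 0.0]
wrist_force: [0.3, -1.2, 0.5]
gripper_width: 0.266
grasp_force: 0.5
```

```bash
python3 go.py 26 -36 53.5; python3 chk.py
```

```text
t 9.83 jig [  1.9 -36.   49.1] F [ 0.3 -1.2  0.5] w 25.0 q [-0.23  0.55  1.58  0.    1.01 -0.16]
cm [ 2.41 -0.   -0.44] deg [0.   0.   0.05]
expected box [301.2 202.2] [337.7 228.4]
seen [302 203] [338 229] 0.63
```

>>> carry_out(
  deltas=[
    {"tx":0.2,"ty":0,"tz":-0.03,"ax":0,"ay":0,"az":0,"jaw":2.5},
    {"tx":0.4,"ty":0,"tz":-0.07,"ax":0,"ay":0,"az":0,"jaw":2.5},
    {"tx":0.6,"ty":0,"tz":-0.11,"ax":0,"ay":0,"az":0,"jaw":2.5},
    {"tx":0.8,"ty":0,"tz":-0.14,"ax":0,"ay":0,"az":0,"jaw":2.5},
    {"tx":1.0,"ty":0,"tz":-0.18,"ax":0,"ay":0,"az":0,"jaw":2.5},
    {"tx":1.2,"ty":0,"tz":-0.21,"ax":0,"ay":0,"az":0,"jaw":2.5},
    {"tx":1.4,"ty":0,"tz":-0.25,"ax":0,"ay":0,"az":0,"jaw":2.5},
    {"tx":1.6,"ty":0,"tz":-0.28,"ax":0,"ay":0,"az":0,"jaw":2.5},
    {"tx":1.8,"ty":0,"tz":-0.32,"ax":0,"ay":0,"az":0,"jaw":2.5},
    {"tx":2.0,"ty":0,"tz":-0.35,"ax":0,"ay":0,"az":0,"jaw":2.5},
    {"tx":2.2,"ty":0,"tz":-0.39,"ax":0,"ay":0,"az":0,"jaw":2.5},
    {"tx":2.4,"ty":0,"tz":-0.42,"ax":0,"ay":0,"az":0,"jaw":2.5},
  ],
)

```text
time: 10.93
ee_pos: [574.6, -72.2, 53.2]
ee_rot: [0.73, 0.684, -0.0, -0.0]
wrist_force: [0.6, -0.5, 1.3]
gripper_width: 0.268
grasp_force: 0.5
```

```bash
python3 go.py 46 -36 57; python3 chk.py
```

```text
t 10.93 jig [ 25.9 -36.   53.2] F [ 0.6 -0.5  1.3] w 25.2 q [-0.19  0.54  1.58  0.    1.01 -0.12]
cm [ 2.01  0.   -0.38] deg [-0.   -0.    0.05]
expected box [298.3 206.7] [335.9 233.7]
seen [299 207] [336 235] 0.57
```

Near the step now, so I'm slowing down.

>>> carry_out(
  deltas=[
    {"tx":0.17,"ty":0,"tz":-0.03,"ax":0,"ay":0,"az":0,"jaw":2.5},
    {"tx":0.33,"ty":0,"tz":-0.06,"ax":0,"ay":0,"az":0,"jaw":2.5},
    {"tx":0.48,"ty":0,"tz":-0.09,"ax":0,"ay":0,"az":0,"jaw":2.5},
    {"tx":0.63,"ty":0,"tz":-0.11,"ax":0,"ay":0,"az":0,"jaw":2.5},
    {"tx":0.78,"ty":0,"tz":-0.14,"ax":0,"ay":0,"az":0,"jaw":2.5},
    {"tx":0.92,"ty":0,"tz":-0.16,"ax":0,"ay":0,"az":0,"jaw":2.5},
    {"tx":1.06,"ty":0,"tz":-0.19,"ax":0,"ay":0,"az":0,"jaw":2.5},
    {"tx":1.2,"ty":0,"tz":-0.21,"ax":0,"ay":0,"az":0,"jaw":2.5},
    {"tx":1.33,"ty":0,"tz":-0.23,"ax":0,"ay":0,"az":0,"jaw":2.5},
    {"tx":1.46,"ty":0,"tz":-0.25,"ax":0,"ay":0,"az":0,"jaw":2.5},
    {"tx":1.59,"ty":0,"tz":-0.27,"ax":0,"ay":0,"az":0,"jaw":2.5},
    {"tx":1.7,"ty":0,"tz":-0.28,"ax":0,"ay":0,"az":0,"jaw":2.5},
  ],
)

```text
time: 12.03
ee_pos: [575.7, -55.2, 56.0]
ee_rot: [0.73, 0.684, 0.0, -0.0]
wrist_force: [0.4, 0.0, 0.4]
gripper_width: 0.266
grasp_force: 0.0
```

```bash
python3 go.py 57 -36 54; python3 chk.py
```

```text
t 12.03 jig [ 42.9 -36.   56. ] F [0.4 0.  0.4] w 25.0 q [-0.16  0.54  1.58  0.    1.02 -0.09]
cm [1.41 0.01 0.2 ] deg [-0.   -0.01  0.04]
expected box [296.2 210. ] [334.6 237.6]
seen [296 212] [335 234] 0.89
```

>>> carry_out(
  deltas=[
    {"tx":0.12,"ty":0,"tz":0,"ax":0,"ay":0,"az":0,"jaw":2.5},
    {"tx":0.24,"ty":0,"tz":0,"ax":0,"ay":0,"az":0,"jaw":2.5},
    {"tx":0.36,"ty":0,"tz":0.02,"ax":0,"ay":0,"az":0,"jaw":2.5},
    {"tx":0.48,"ty":0,"tz":0.04,"ax":0,"ay":0,"az":0,"jaw":2.5},
    {"tx":0.6,"ty":0,"tz":0.06,"ax":0,"ay":0,"az":0,"jaw":2.5},
    {"tx":0.72,"ty":0,"tz":0.08,"ax":0,"ay":0,"az":0,"jaw":2.5},
    {"tx":0.84,"ty":0,"tz":0.1,"ax":0,"ay":0,"az":0,"jaw":2.5},
    {"tx":0.96,"ty":0,"tz":0.12,"ax":0,"ay":0,"az":0,"jaw":2.5},
    {"tx":1.08,"ty":0,"tz":0.14,"ax":0,"ay":0,"az":0,"jaw":2.5},
    {"tx":1.18,"ty":0,"tz":0.16,"ax":0,"ay":0,"az":0,"jaw":2.5},
    {"tx":1.26,"ty":0,"tz":0.18,"ax":0,"ay":0,"az":0,"jaw":2.5},
    {"tx":1.3,"ty":0,"tz":0.2,"ax":0,"ay":0,"az":0,"jaw":2.5},
  ],
)

```text
time: 13.13
ee_pos: [576.6, -42.3, 54.0]
ee_rot: [0.73, 0.684, 0.0, 0.0]
wrist_force: [0.8, 0.9, 0.3]
gripper_width: 0.264
grasp_force: 0.0
```

```bash
python3 go.py 40 -36 56; python3 chk.py;  python3 -c "
from h import *
b=save('side','side5')[160:260,270:410]
cv2.imwrite('pics/c5.png',cv2.resize(b,(800,571),interpolation=2)[:,:,::-1])"
```

```text
t 13.13 jig [ 55.9 -36.   54. ] F [0.8 0.9 0.3] w 24.8 q [-0.14  0.54  1.59  0.    1.01 -0.07]
cm [-1.59  0.   -0.2 ] deg [ 0.   -0.    0.05]
expected box [294.7 215.8] [333.6 243.8]
seen [296 218] [334 235] 0.58
```

View pics/c5.png

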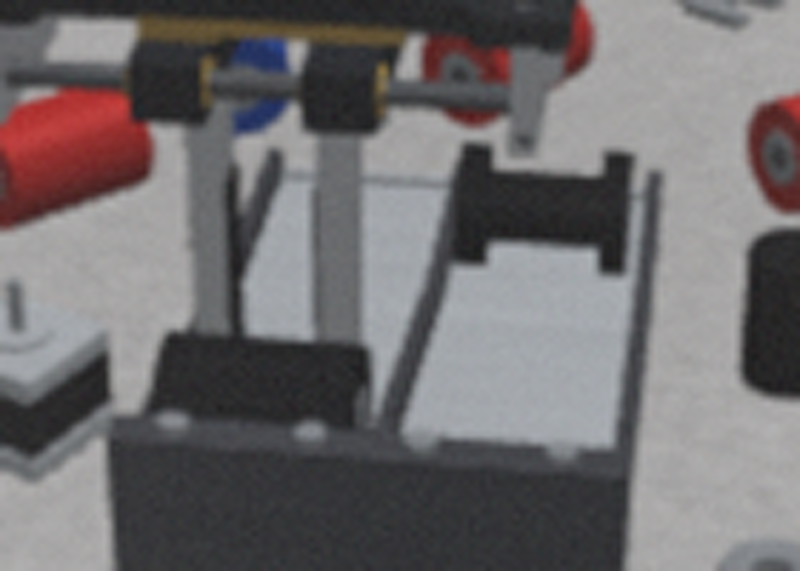

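The roller (crop (260,380)) sits low behind the stop, in the nest, and the bobbin is untouched. I'm backing off and then lifting clear.

>>> carry_out(
  deltas=[
    {"tx":-0.4,"ty":0,"tz":0,"ax":0,"ay":0,"az":0,"jaw":2.5},
    {"tx":-1.0,"ty":0,"tz":0,"ax":0,"ay":0,"az":0,"jaw":2.5},
    {"tx":-1.8,"ty":0,"tz":0,"ax":0,"ay":0,"az":0,"jaw":2.5},
    {"tx":-2.6,"ty":0,"tz":-0.3,"ax":0,"ay":0,"az":0,"jaw":2.5},
    {"tx":-3.2,"ty":0,"tz":-1.5,"ax":0,"ay":0,"az":0,"jaw":2.5},
    {"tx":-3.6,"ty":0,"tz":-3.5,"ax":0,"ay":0,"az":0,"jaw":2.5},
    {"tx":-4,"ty":0,"tz":-6,"ax":0,"ay":0,"az":0,"jaw":2.5},
    {"tx":-4,"ty":0,"tz":-9,"ax":0,"ay":0,"az":0,"jaw":2.5},
    {"tx":-4,"ty":0,"tz":-11.5,"ax":0,"ay":0,"az":0,"jaw":2.5},
    {"tx":-4,"ty":0,"tz":-13,"ax":0,"ay":0,"az":0,"jaw":2.5},
    {"tx":-4,"ty":0,"tz":-13,"ax":0,"ay":0,"az":0,"jaw":2.5},
    {"tx":-4,"ty":0,"tz":-13,"ax":0,"ay":0,"az":0,"jaw":2.5},
  ],
)

```text
time: 14.28
ee_pos: [574.1, -82.9, 184.9]
ee_rot: [0.73, 0.684, 0.0, 0.001]
wrist_force: [0.3, -0.2, -0.6]
gripper_width: 0.265
grasp_force: 0.0
```

```bash
python3 go.py;  python3 -c "
from h import *
a=save('top','top6')[120:270,260:460]; b=save('side','side6')[130:280,240:440]
cv2.imwrite('pics/c6.png',cv2.resize(np.vstack([a,b]),(400,600),interpolation=2)[:,:,::-1])
for q in robot.silhouettes('side','roller'):
    v=np.argwhere(q['mask'])[:,::-1]
    if 290<q['centre'][0]<360 and q['centre'][1]>180: print('seen',v.min(0),v.max(0))
"
```

```text
t 14.28 jig [ 15.2 -36.1 184.9] F [ 0.3 -0.2 -0.6] w 24.9 q [-0.21  0.39  1.47 -0.    1.28 -0.14]
seen [296 219] [333 234]
```

View pics/c6.png

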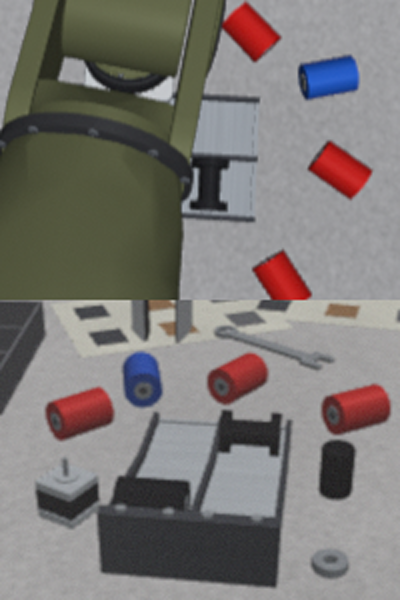

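The roller rests in the nest against the stop, the fingers are clear, and the bobbin and small parts haven't moved. I'm handing in.

```bash
python3 -c "
from cell import robot
print(robot.hand_in())"
```

```text
the job is handed in; nothing more can be done
None
```

The plain black roller was pushed slowly up its lane into the nest against the stop, the arm has moved clear, and the job was handed in at about 14 s; the last pictures show the bobbin and small parts unmoved.

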